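# Hitch the reed-plate holder to its ball mount and latch it

## Robot

A 6-joint arm with a two-finger parallel gripper is mounted at the origin on the work surface. World frame = base frame: x ahead of the robot, y to its left, z up, the work surface at z = 0. Lengths are in m, angles in rad, forces in N, time in s.
With the tool pointing down it reaches from about 0.4 to 0.825 m from the base axis. Payload 7 kg.
Tool frame: the origin (TCP) lies on the centre line of the jaws, within the pads' length; the fingertips stand 14 mm ahead of it and the grasp point (between the pads) lies 5 mm behind it (robot.tip_extent is the distance from the TCP to the fingertips, in m); x points along the fingers, y is the direction in which the jaws open and shut, and the axes are right-handed (so a half turn about x gives the same grasp; the last joint's range is limited). The gripper opens to 85 mm and grips with 20 to 120 N. Pads are 22 mm wide; open, the fingers measure 114 mm over their backs; the gripper's body (76 mm by 85 mm) begins 54 mm behind the grasp point. The pads swing forward as they close: fully open they stand 13 mm farther back than shut.
Start: joints at [1.608, 0.359, 0.012, 0, -1.224, -0.288], TCP at [0.168, 0.654, 0.245] pointing down, gripper open.
Joint ranges: [-3.07, 3.07], [-1.43, 2.12], [-1.02, 1.25], [-3.03, 1.67], [-3.05, -0], [-3.03, 3.03]. Speed limits (rad/s): [2.39, 2.39, 3.01, 3.14, 3.14, 3.14].

## Interface

Orientations are given as a unit quaternion [x, y, z, w].
In Python, from workcell import robot gives the robot as it stands.
- The arm moves only by the tool jog_arm, never from a script. Its argument "increments" is a list that holds one entry, the list of rows, each a list of 7 numbers: the shift along the world's x, y, z in cm, then the turn, a rotation vector about the world's x, y, z in rad, then the closure, from 0 (fully open) to 1 (shut). In form: [[[dx, dy, dz, ax, ay, az, grip], ...]]. A call has 1 to 12 rows; each row shifts and turns the pose as measured when the row begins; what a row does not reach is not made up. A row lasts 1/12 s, in which the tool goes at most 41.7 mm and 7.16 degrees, less where a joint would pass 70% of its speed; a pose out of reach is approached as far as the arm can. A call is refused whole if a number of a shift passes 4.17 or a number of a turn 0.125, either way. A call with a gripper value outside its range is refused whole. The fingers move at their own pace and stop on an object; the grip force is fixed at half the most. Time passes only in rows, so rows that do not move let the fingers close. It gives the time, the measured TCP pose, the force and the opening at its end, in the units of the state.
- robot.read_state(): the state, without advancing time (a new reading comes with each control period).
- robot.snapshot(name): name is "scene" or "top" or "wrist"; returns the picture (384x512x3 uint8, red, green, blue); there is no depth.
- robot.calibration(name): a dict with "vertical_fov" (degrees; the focal length in pixels is half the picture's height over the tangent of half this angle, whatever the lens; pixels are square), "cx", "cy" (the principal point, pixels), "origin" and "orientation" of the camera in the world; the wrist camera has in their place "tool_from_camera" (4x4, takes a point from camera to tool coordinates, whose origin is the TCP and whose axes are the tool frame's). Camera axes: x right, y up, looking along -z (the intrinsics and any distortion apply to the point x, -y, -z); pixel columns grow to the right and rows downward; lengths in m; the calibration is good to about 2 mm. A picture is of the moment at which its call begins: read the wrist's pose just before it. calibration takes no time and is no camera call.
- robot.finish_job(): hands the job in, once; it reports no verdict.
The state is a dict: "t": time; "qpos": joint angles; "qd": joint speeds; "joint_torque": joint torques, N m; "position": TCP position; "orientation": TCP orientation; "contact_force": force on the tool from outside, world axes, zero at the start; "torque": the same for the moment, N m; "finger_gap": finger opening in m.
Only numpy, scipy, OpenCV 4.12 (cv2) and the standard library are available. Lean on these libraries where they do the work, as an engineer would, in place of code of your own. Each camera call takes 0.05 s, during which the arm holds its last target.

## Task

Get the desk ready for tuning: lower the reed-plate holder, lever still up, over the ball of the desk mount and push it down by feel, past its spring keepers, until it is fully home, then press its latch lever all the way down so that the jaw locks under the ball. Do not force either of them, let go at the end, and leave the anvil, sanding block, shim and harmonica case where they lie.

Things in the scene. Friction and masses are not known exactly. Their poses are not given: they have to be found in the camera images.
- holder_center (a point): Loose reed-plate holder, 0.42 kg: dark metal block 48 (x) x 44 (y) x 43 mm high under an aluminium bed (x -46 to 26, top 51 mm up) with brass thumb nuts to 68 mm at x -39 and 19. Point on the socket axis, 36 mm above its underside; z up, x towards the latch lever. Grip the flat sides y = -22, 22 mm here, straight above the socket. Starts upright on the desk, skirt down.
- socket (a point): In the holder's socket, where the ball's centre lies when home: 21 mm above the underside. The socket opens downward: bore 34 mm, chamfered mouth 8 mm below this point, flat roof 16 mm above it, on which the ball stops. Once home, the holder can turn on the ball and lean about 4 degrees until its skirt meets the collar.
- keeper (a point): Middle of the two spring keepers in the bore wall (at y + and -), 4 mm below the socket point. Going down they touch the ball 11 mm before home and resist until 4 mm before home, then it slips on to the roof. Passing them takes a push of 6 to 14 N besides the holder's own 4 N; let go before that, it tips off the ball.
- lever_pin (a point): Pin of the latch lever, parallel to the holder's y, 28 mm from the socket axis towards x and 39 mm above the underside. The lever is up at 50 degrees above level when open, and level, pointing straight out along x, when shut. Friction (0.12 N m, 3 to 5 N at the pad) keeps it where it is left. Pressing it leans the holder towards the lever.
- lever_pad (a point): Top of the thumb pad, 22 mm long and 20 mm wide, of the flat steel latch lever on the holder's x side: 38 mm out from the pin, 3 mm over the lever's centre line. x points outwards along the lever and z is square to the pad. Over 25 N on the lever, pressed or pinched, is forcing it.
- lever (a joint): Angle of the latch lever: 0 up and open, 0.873 rad fully down at its stop. A hooked jaw on its lower end swings in under the ball during the last third; unless the ball is home in the socket the jaw strikes the ball and the lever stops short.
- mount: Fixed ball mount: dark steel base 82 mm across, sleeve 37 mm across up to 34 mm, and a threaded stud with a round collar 62 mm across, a 13 mm neck and a greased bright steel ball of 32 mm diameter. Origin on the desk, exactly under the ball. Over 35 N between ball and socket roof is forcing it.
- stud_axis (a point): Point on the mount's axis, 80 mm above the desk: the middle of the ball's possible heights. Each worker screws the stud up or down and locks it, so the ball's centre may be 68 to 92 mm above the desk; it is not measured. The collar's flat top is always 23 mm below the ball's centre.
- anvil: Brass tuning anvil, bystander, 70 x 36 x 28 mm stepped block. Origin under its middle.
- sanding_block: Square hard rubber sanding block, bystander, 56 x 56 x 24 mm. Origin under its middle.
- shim: Blue-steel reed shim, bystander, a flat strip 100 (x) x 12 x 2 mm. Origin under its middle.
- case: Closed maple harmonica case with a brass catch, bystander, 56 (x) x 145 (y) x 34 mm. Origin under its middle.
Mind the look-alikes: they are no part of the job. Leave any green look-alike of the part that bears holder_center alone.

How it is judged:
On the way, in this order (a step that is already met when the one before it is completed fails the run):
1. the holder is down over the ball, bearing on it, with its latch lever still up (horizontal distance between holder_center and mount below 0.005 m and height (world z) of holder_center between 0.079 and 0.11 m and contact force between holder and mount above 1 N and value of joint lever below 0.35 rad), for 0.2 s.
2. the latch lever is fully down with the ball home (horizontal distance between holder_center and mount below 0.008 m and height (world z) of holder_center below 0.109 m and value of joint lever above 0.82 rad), for 0.2 s.
At the end, for the whole second after the job is handed in: The holder sits upright on the ball of the mount, home in its socket (socket axis within 5 mm of the mount's axis, leaning less than 0.2 rad, its centre 79 to 109 mm above the desk, bearing on the mount), the latch lever is at its stop (over 0.82 rad), and the holder is released and still (horizontal distance between holder_center and mount below 0.005 m and height (world z) of holder_center between 0.079 and 0.109 m and angle between holder_center's own z axis and vertical below 0.2 rad and value of joint lever above 0.82 rad and contact force between holder and mount above 1 N and linear speed of holder below 0.02 m/s and contact force between the fingers and holder below 0.05 N); the robot touches nothing.
It fails at once if the socket's roof is forced down on the ball with more than 35 N (contact force between socket_roof and mount above 35 N).
It fails at once if the latch lever is pressed or pinched with more than 25 N (contact force between the fingers and thumb_pad above 25 N or contact force between the fingers and lever_arm above 25 N).
It fails at once if a bystander is moved by more than 20 mm (distance of any of anvil, sanding_block, shim, case from where it was at the start of the episode above 0.02 m).
It also fails if it takes over 61 s, if anything falls off the work surface, if the arm or the gripper's body presses on something with over 40 N, if the wrist force passes 120 N, or if a joint passes its speed limit or range.

## Working session

There is one attempt and no reset: what is moved stays moved. The work goes in short steps, Python scripts to look and compute and a tool call to move; the robot and the scene stay as the last step left them, time stands still between calls to the robot, and variables do not carry over. Pictures are saved under pics/ and viewed, and the job is handed in when it is done.

Besides the shell and the picture viewer there is one more tool, called after "Emit:" as name(argument=value, ...) on one line, values as JSON. jog_arm: Moves the arm, as the interface text tells. Its arguments: {"type":"object","properties":{"increments":{"type":"array"}},"required":["increments"]}

```bash
mkdir -p pics; ls
python3 - <<'E'
from workcell import robot
import cv2
s=robot.read_state();print(s)
for n in("scene","top"):
    print(robot.calibration(n))
    cv2.imwrite(f"pics/{n}0.png",robot.snapshot(n)[:,:,::-1])
print(robot.calibration("wrist"),robot.tip_extent)
E
```

```text
pics
{'t': 0.0, 'qpos': array([ 1.60810441e+00,  3.59381766e-01,  1.10597879e-02, -3.81015528e-04,
       -1.22408620e+00, -2.88096461e-01]), 'qd': array([ 5.55564415e-04, -9.60721431e-04, -1.32010100e-03,  2.74806028e-04,
        1.01965838e-05, -4.70394773e-04]), 'joint_torque': array([ 6.31195780e-04, -5.83317769e+01,  2.93418109e+01,  6.93703830e+00,
       -5.96238737e-03,  2.14757215e-06]), 'position': array([0.167415  , 0.65343449, 0.24436181]), 'orientation': array([-0.70151624,  0.08906325,  0.70158159,  0.08789753]), 'contact_force': array([-0.19610452, -0.4664813 , -0.41407567]), 'torque': array([-0.01200078, -0.03650868, -0.07850589]), 'finger_gap': 0.08531536928078264}
{'vertical_fov': 49.698990591069624, 'cx': 250.55547682403156, 'cy': 189.64980101190267, 'origin': array([ 1.20660733, -0.19368153,  0.74382184]), 'orientation': array([0.28659092, 0.2467461 , 0.61825574, 0.68901513])}
{'vertical_fov': 49.0280058330358, 'cx': 266.2330316007834, 'cy': 193.84802035515477, 'origin': array([ 0.46930696, -0.09138958,  1.06322523]), 'orientation': array([ 0.02731449, -0.04062298, -0.69737586,  0.71503189])}
{'vertical_fov': 62.92658229712822, 'cx': 251.08451291120457, 'cy': 186.85948219400868, 'tool_from_camera': array([[ 4.52125629e-04,  3.10924804e-01, -9.50434407e-01,
        -1.29089171e-01],
       [ 9.99999874e-01,  6.72079831e-05,  4.97690527e-04,
        -1.54643358e-03],
       [ 2.18621109e-04, -9.50434512e-01, -3.10924735e-01,
        -7.95321563e-02],
       [ 0.00000000e+00,  0.00000000e+00,  0.00000000e+00,
         1.00000000e+00]])} 0.014
```

View pics/scene0.png

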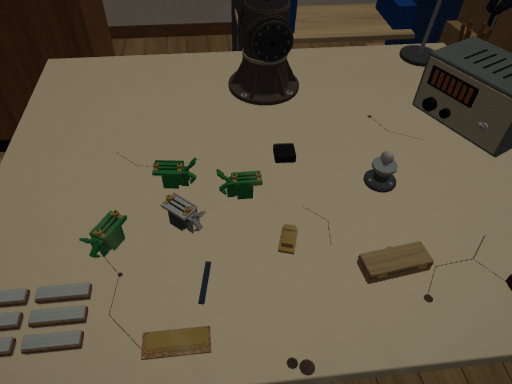

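View pics/top0.png

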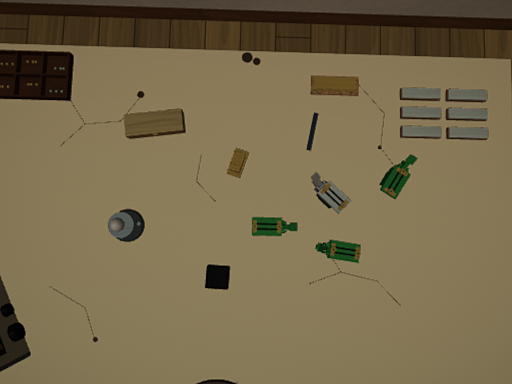

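```bash
cat > h.py <<'E'
import numpy as np, cv2
from scipy.spatial.transform import Rotation as R
from workcell import robot
def cam(n,s=None):
    c=robot.calibration(n); f=192/np.tan(np.radians(c['vertical_fov'])/2)
    if n=='wrist':
        T=np.eye(4);T[:3,:3]=R.from_quat(s['orientation']).as_matrix();T[:3,3]=s['position']
        T=T@c['tool_from_camera']; Rm,o=T[:3,:3],T[:3,3]
    else: Rm,o=R.from_quat(c['orientation']).as_matrix(),np.array(c['origin'])
    return f,c['cx'],c['cy'],Rm,o
def ray(C,u,v):
    f,cx,cy,Rm,o=C; d=Rm@np.array([(u-cx)/f,-(v-cy)/f,-1]); return o,d/np.linalg.norm(d)
def onz(C,u,v,z):
    o,d=ray(C,u,v); return o+d*(z-o[2])/d[2]
def proj(C,P):
    f,cx,cy,Rm,o=C; p=(np.atleast_2d(P)-o)@Rm; return np.c_[cx+f*p[:,0]/-p[:,2],cy-f*p[:,1]/-p[:,2]]
def tri(rs):
    A=np.zeros((3,3));b=np.zeros(3)
    for o,d in rs:
        M=np.eye(3)-np.outer(d,d);A+=M;b+=M@o
    return np.linalg.solve(A,b)
def crop(img,u,v,h,k,name):
    u,v=int(u),int(v);y0,x0=max(v-h,0),max(u-h,0)
    c=img[y0:v+h,x0:u+h]; c=cv2.resize(c,None,fx=k,fy=k,interpolation=cv2.INTER_CUBIC)
    c=np.clip(c.astype(float)*1.6,0,255).astype(np.uint8)
    cv2.imwrite('pics/'+name,c); print(name,'origin',x0,y0,'x',k)
E
python3 - <<'E'
from h import *
t=cv2.imread('pics/top0.png');s=cv2.imread('pics/scene0.png')
a=[(t,332,192),(t,125,225),(s,182,213),(s,382,170)]
ims=[]
for im,u,v in a:
    c=im[v-28:v+28,u-36:u+36]; ims.append(cv2.resize(c,None,fx=5.5,fy=5.3,interpolation=cv2.INTER_CUBIC))
g=np.vstack([np.hstack(ims[:2]),np.hstack(ims[2:])]);g=np.clip(g*1.7,0,255).astype('uint8');print(g.shape)
cv2.imwrite('pics/g.png',g)
T=cam('top')
for n,u,v,z in [('holder',332,195,.05),('padtip',316,178,.07),('mountbase',126,226,0.01),('case',155,122,.034),('anvil',238,162,.028),('sand',218,277,.024),('shim',313,131,0),('g1',268,227,.05),('g2',344,251,.05),('g3',396,180,.05)]: print(n,onz(T,u,v,z).round(3))
E
```

```text
(594, 792, 3)
holder [ 0.569 -0.269  0.05 ]
padtip [ 0.606 -0.227  0.07 ]
mountbase [0.482 0.236 0.01 ]
case [0.741 0.171 0.034]
anvil [ 0.647 -0.038  0.028]
sand [0.364 0.002 0.024]
shim [ 0.738 -0.227  0.   ]
g1 [ 0.487 -0.115  0.05 ]
g2 [ 0.435 -0.299  0.05 ]
g3 [ 0.609 -0.425  0.05 ]
```

View pics/g.png

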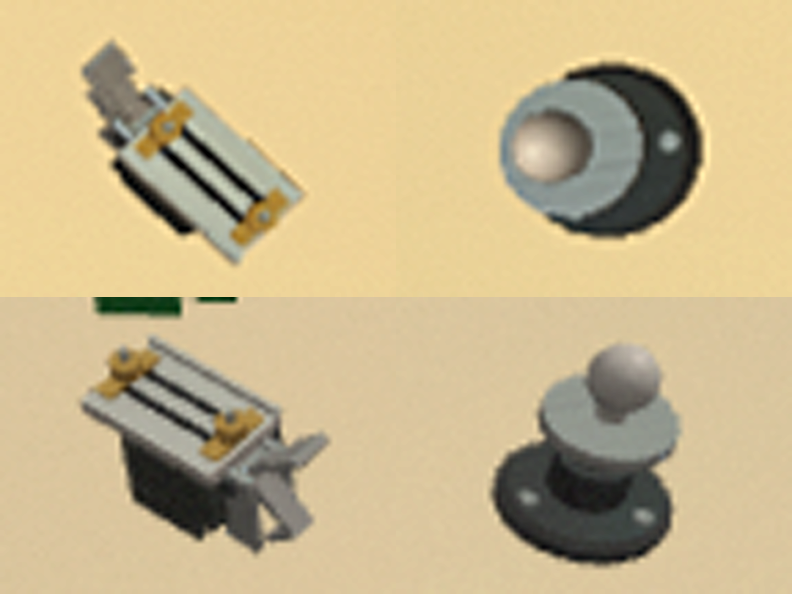

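Run:
```python
from h import *
T,S=cam('top'),cam('scene')
tp=lambda x,y,u,v:(u-36+x/5.5-.4,v-28+y/5.3-.4)
ft=lambda x,y:tp(x,y,332,192); fm=lambda x,y:tp(x-396,y,125,225)
sh=lambda x,y:tp(x,y-297,182,213); sm=lambda x,y:tp(x-396,y-297,382,170)
b=tri([ray(T,*fm(549,146)),ray(S,*sm(624,377))]);print('ball',b, proj(T,b)-fm(549,146),proj(S,b)-sm(624,377))
print('base top',onz(T,*fm(614,150),.008))
print('base scene',onz(S,*sm(583,499),.008))
n1=tri([ray(T,*ft(168,126)),ray(S,*sh(231,415))]);n2=tri([ray(T,*ft(263,215)),ray(S,*sh(124,353))])
print(n1,n2,np.linalg.norm((n1-n2)[:2]))
d=(n1-n2)[:2];print('yaw',np.degrees(np.arctan2(d[1],d[0])))
for z in(.066,):
  m1,m2=onz(T,*ft(168,126),z),onz(T,*ft(263,215),z);d=m1-m2;print(m1,m2,np.linalg.norm(d),np.degrees(np.arctan2(d[1],d[0])),'axis',m2+d*39/58)
  m1,m2=onz(S,*sh(231,415),z),onz(S,*sh(124,353),z);d=m1-m2;print(m1,m2,np.linalg.norm(d),np.degrees(np.arctan2(d[1],d[0])),'axis',m2+d*39/58)
s=robot.read_state();print(R.from_quat(s['orientation']).as_matrix().round(3))
```

```text
ball [0.48470511 0.23462403 0.08251121] [[0.29578416 0.08488159]] [[ 0.29056845 -0.03404836]]
base top [0.48491355 0.23087592 0.008     ]
base scene [0.48852423 0.23199703 0.008     ]
[ 0.58508623 -0.25199765  0.06486765] [ 0.5457885  -0.29438443  0.06547322] 0.05780095043008175
yaw 47.16570992289012
[ 0.58495369 -0.25183815  0.066     ] [ 0.54577348 -0.29353072  0.066     ] 0.05721327647706211 46.77934421453941 axis [ 0.5721188  -0.26549606  0.066     ]
[ 0.58612749 -0.25187799  0.066     ] [ 0.54612639 -0.29504499  0.066     ] 0.058851323308507106 47.17997808408671 axis [ 0.57302368 -0.26601891  0.066     ]
[[-0.    -0.248 -0.969]
 [-0.001 -0.969  0.248]
 [-1.     0.001 -0.   ]]
```

Emit:
jog_arm(increments=[[[2.6,-3.1,0,0,0,-0.1,0],[2.6,-3.1,0,0,0,-0.1,0],[2.6,-3.1,0,0,0,-0.1,0],[2.6,-3.1,0,0,0,-0.1,0],[2.6,-3.1,0,0,0,-0.1,0],[2.6,-3.1,0,0,0,-0.1,0],[2.6,-3.1,0,0,0,-0.1,0],[2.6,-3.1,0,0,0,-0.1,0],[2.6,-3.1,0,0,0,-0.1,0],[2.6,-3.1,0,0,0,-0.1,0],[2.6,-3.1,0,0,0,-0.1,0],[2.6,-3.1,0,0,0,-0.1,0]]])

```text
t: 1.1
position: [0.4792, 0.2704, 0.2381]
orientation: [-0.517, 0.483, 0.52, 0.477]
contact_force: [1.5, 0.9, 1.3]
finger_gap: 0.0851
```

Emit:
jog_arm(increments=[[[0.9,-4.0,0,0,0,-0.075,0],[0.9,-4.0,0,0,0,-0.075,0],[0.9,-4.0,0,0,0,-0.075,0],[0.8,-4.0,0,0,0,-0.075,0],[0.8,-4.0,0,0,0,-0.075,0],[0.8,-4.0,0,0,0,-0.075,0],[0.8,-4.0,0,0,0,-0.075,0],[0.8,-4.0,0,0,0,-0.075,0],[0.8,-4.0,0,0,0,-0.075,0],[0.8,-4.0,0,0,0,-0.075,0],[0.8,-4.0,0,0,0,-0.05,0],[0.5,-2.0,0,0,0,-0.02,0]]])

```text
t: 2.1
position: [0.5738, -0.2027, 0.2349]
orientation: [-0.265, 0.658, 0.272, 0.651]
contact_force: [0.7, -0.4, 0.7]
finger_gap: 0.0853
```

Run:
```python
from h import *
s=robot.read_state();C=cam('wrist',s);im=robot.snapshot('wrist')
cv2.imwrite('pics/w1.png',im[:,:,::-1])
M=R.from_quat(s['orientation']).as_matrix();print(s['position'],M.round(3),np.degrees(np.arctan2(M[1,1],M[0,1])))
yaw=np.radians(47);c=np.array([.5725,-.2658,0]);X=np.array([np.cos(yaw),np.sin(yaw),0]);Z=np.array([0,0,1])
print(proj(C,[c+X*.019+Z*.068,c-X*.039+Z*.068,c+X*.0501+Z*.07]))
```

```text
[ 0.5738441  -0.20265044  0.23485508] [[-0.013 -0.702  0.712]
 [ 0.005  0.712  0.702]
 [-1.     0.013 -0.006]] 134.57852798744295
[[202.01448078 143.32515998]
 [196.15145291  78.65871476]
 [204.62020922 175.48423027]]
```

View pics/w1.png

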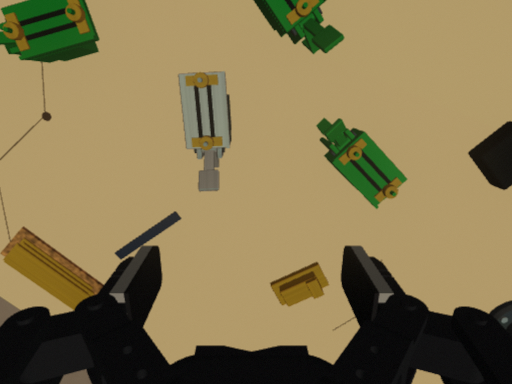

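Emit:
jog_arm(increments=[[[0,-1.0,-1.0,-0.005,-0.013,0.042,0],[0,-1.0,-1.0,0,0,0,0],[0,0,0,0,0,0,0],[0,0,0,0,0,0,0]]])

```text
t: 2.48
position: [0.5732, -0.2288, 0.2111]
orientation: [-0.279, 0.651, 0.28, 0.648]
contact_force: [0.6, 0.6, 0.1]
finger_gap: 0.0856
```

Run:
```python
from h import *
s=robot.read_state();C=cam('wrist',s);im=robot.snapshot('wrist')
s2=robot.read_state();print(s2['position']-s['position'])
im=im[:,:,::-1].copy();cv2.imwrite('pics/w2.png',im)
crop(im,205,130,85,4,'w2c.png')
M=R.from_quat(s['orientation']).as_matrix();print(s['position'],M.round(3),np.degrees(np.arctan2(M[1,1],M[0,1])))
yaw=np.radians(47);c=np.array([.5725,-.2658,0]);X=np.array([np.cos(yaw),np.sin(yaw),0]);Z=np.array([0,0,1])
print(proj(C,[c+X*.019+Z*.068,c-X*.039+Z*.068,c+X*.0501+Z*.07]))
np.save('s2.npy',np.r_[s['position'],s['orientation']])
```

```text
[-0.00012487  0.00034497 -0.00020859]
w2c.png origin 120 45 x 4
[ 0.57323459 -0.22876012  0.2111422 ] [[-0.005 -0.726  0.688]
 [-0.     0.688  0.726]
 [-1.     0.003 -0.003]] 136.5337293117724
[[221.69477941 167.25968772]
 [219.12530526 100.01590159]
 [222.76587844 200.67247202]]
```

View pics/w2c.png

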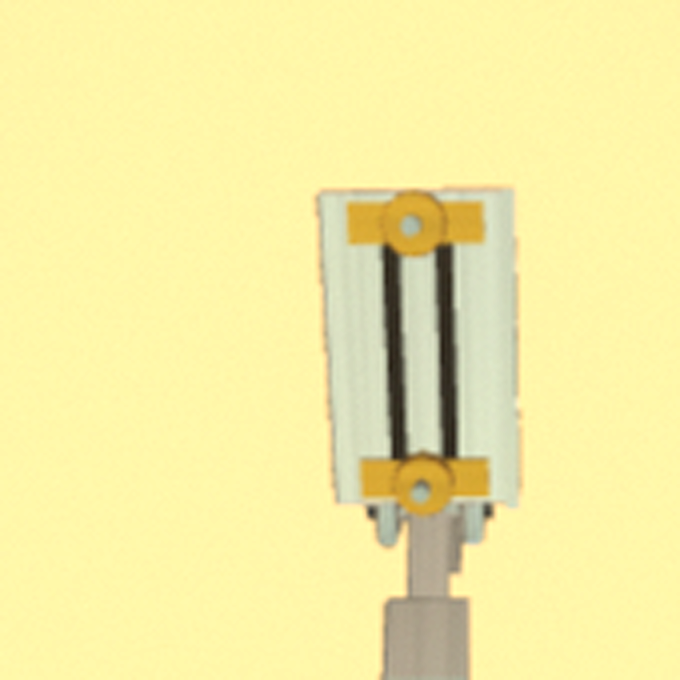

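Emit:
jog_arm(increments=[[[-0.1,-1.8,-1.0,0,-0.005,0.01,0],[-0.1,-1.8,-1.0,0,0,0,0],[0,0,-4,0,0,0,0],[0,0,-3,0,0,0,0],[0,0,0,0,0,0,0]]])

```text
t: 2.95
position: [0.5744, -0.2621, 0.1233]
orientation: [-0.285, 0.645, 0.282, 0.65]
contact_force: [-0.4, 0.1, -0.9]
finger_gap: 0.0855
```

Run:
```python
from h import *
s=robot.read_state();C=cam('wrist',s);im=robot.snapshot('wrist')
im=im[:,:,::-1].copy();cv2.imwrite('pics/w3.png',im)
M=R.from_quat(s['orientation']).as_matrix();print(s['position'],M.round(3),np.degrees(np.arctan2(M[1,1],M[0,1])))
```

```text
[ 0.57439468 -0.26214593  0.12329429] [[ 0.009 -0.735  0.678]
 [-0.001  0.678  0.735]
 [-1.    -0.007  0.005]] 137.32602085001344
```

View pics/w3.png

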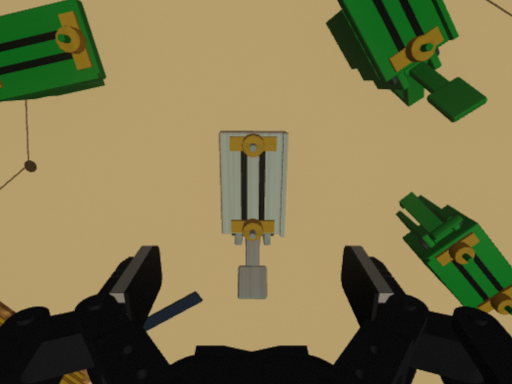

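Emit:
jog_arm(increments=[[[-0.3,-0.25,-3,0,0.009,0,0],[0,0,-3,0,0,0,0],[0,0,-2.5,0,0,0,0],[0,0,0,0,0,0,0]]])

```text
t: 3.33
position: [0.5794, -0.2637, 0.0492]
orientation: [-0.29, 0.643, 0.282, 0.65]
contact_force: [-0.6, 0.6, -0.8]
finger_gap: 0.0857
```

```bash
cat > st.py <<'E'
from h import *
s=robot.read_state();M=R.from_quat(s['orientation']).as_matrix()
a,b=M[0,0],M[1,0]
print('t',round(s['t'],2),'p',s['position'].round(4),'fix tilt',round(-b,3),round(a,3),'yaw(y)',round(np.degrees(np.arctan2(M[1,1],M[0,1])),2),'F',s['contact_force'].round(1),'T',s['torque'].round(2),'gap',round(s['finger_gap'],4),'qd',s['qd'].round(3))
E
python3 st.py; python3 st.py
```

```text
t 3.33 p [ 0.5794 -0.2637  0.0492] fix tilt 0.006 0.014 yaw(y) 137.66 F [-0.6  0.6 -0.8] T [ 0.05  0.24 -0.01] gap 0.0857 qd [ 0.012 -0.069  0.07   0.025 -0.084 -0.006]
t 3.33 p [ 0.5794 -0.2637  0.0492] fix tilt 0.006 0.014 yaw(y) 137.66 F [-0.6  0.6 -0.8] T [ 0.05  0.24 -0.01] gap 0.0857 qd [ 0.012 -0.069  0.07   0.025 -0.084 -0.006]
```

Emit:
jog_arm(increments=[[[-0.8,-0.1,-0.6,0.006,0.014,0,0],[0,0,-0.6,0,0,0,0],[0,0,0,0,0,0,0],[0,0,0,0,0,0,0]]])

```text
t: 3.67
position: [0.5757, -0.2644, 0.0444]
orientation: [-0.288, 0.645, 0.285, 0.648]
contact_force: [0.4, -0.3, 0.7]
finger_gap: 0.0856
```

```bash
python3 st.py
```

```text
t 3.67 p [ 0.5757 -0.2644  0.0444] fix tilt 0.002 0.006 yaw(y) 137.86 F [ 0.4 -0.3  0.7] T [-0.02  0.01  0.  ] gap 0.0856 qd [ 0.003 -0.014  0.014  0.002 -0.009 -0.002]
```

Emit:
jog_arm(increments=[[[-0.5,-0.05,-0.9,0.003,0.006,-0.01,0],[-0.2,0,-0.7,0,0.003,0,0],[0,0,-0.5,0,0,0,0],[0,0,0,0,0,0,0]]])

```text
t: 4.0
position: [0.5701, -0.2654, 0.0254]
orientation: [-0.284, 0.647, 0.283, 0.649]
contact_force: [-0.8, -0.4, 0.2]
finger_gap: 0.0855
```

```bash
python3 st.py
```

```text
t 4.0 p [ 0.5701 -0.2654  0.0254] fix tilt 0.0 0.002 yaw(y) 137.23 F [-0.8 -0.4  0.2] T [0.   0.02 0.01] gap 0.0855 qd [-0.002 -0.008  0.002  0.001 -0.006 -0.   ]
```

Emit:
jog_arm(increments=[[[0.1,0,0.6,0,0,0,0],[0,0,0.05,0,0,0,0.5],[0,0,0,0,0,0,1],[0,0,0,0,0,0,1],[0,0,0,0,0,0,1],[0,0,0,0,0,0,1],[0,0,0,0,0,0,1]]])

```text
t: 4.58
position: [0.5711, -0.2655, 0.0326]
orientation: [-0.284, 0.647, 0.283, 0.648]
contact_force: [0.1, 0.2, 0.2]
finger_gap: 0.0427
```

```bash
python3 st.py
```

```text
t 4.58 p [ 0.5711 -0.2655  0.0326] fix tilt 0.0 0.002 yaw(y) 137.23 F [0.1 0.2 0.2] T [-0.09 -0.02  0.01] gap 0.0427 qd [ 0.    -0.002 -0.002 -0.     0.002 -0.001]
```

Emit:
jog_arm(increments=[[[0,0,1,0,0,0,1],[0,0,2,0,0,0,1],[0,0,3,0,0,0,1],[0,0,3,0,0,0,1],[0,0,3,0,0,0,1],[0,0,3,0,0,0,1],[0,0,1.5,0,0,0,1],[0,0,0.5,0,0,0,1],[0,0,0,0,0,0,1]]])

```text
t: 5.33
position: [0.5629, -0.2633, 0.2079]
orientation: [-0.279, 0.652, 0.286, 0.645]
contact_force: [-0.1, 0.5, -4.6]
finger_gap: 0.0429
```

```bash
python3 st.py
python3 - <<'E'
from h import *
im=robot.snapshot('wrist')
im=im[:,:,::-1].copy();cv2.imwrite('pics/w4.png',im);crop(im,250,250,120,3,'w4c.png')
E
```

```text
t 5.33 p [ 0.5629 -0.2633  0.2079] fix tilt -0.004 -0.012 yaw(y) 137.08 F [-0.1  0.5 -4.6] T [-0.07 -0.09 -0.04] gap 0.0429 qd [ 0.001 -0.012 -0.006 -0.01  -0.002 -0.   ]
w4c.png origin 130 130 x 3
```

View pics/w4c.png

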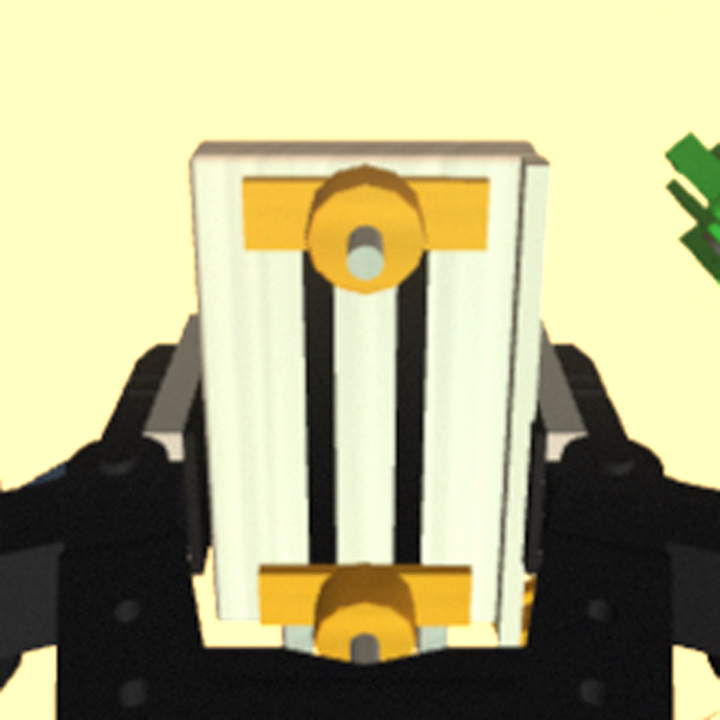

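Emit:
jog_arm(increments=[[[0.1,2.5,0,-0.004,-0.012,0,1],[0.1,4,0,0,0,0,1],[0.1,4,0,0,0,0,1],[0.1,4,0,0,0,0,1],[0.1,4,0,0,0,0,1],[0.1,4,0,0,0,0,1],[0,4,0,0,0,0,1],[0,4,0,0,0,0,1],[0,4,0,0,0,0,1],[0,4,0,0,0,0,1],[0,4,0,0,0,0,1],[0,4,0,0,0,0,1]]])

```text
t: 6.38
position: [0.5518, 0.2121, 0.183]
orientation: [-0.274, 0.663, 0.28, 0.638]
contact_force: [1.2, -0.3, -3.9]
finger_gap: 0.0431
```

```bash
python3 st.py
```

```text
t 6.38 p [0.5518 0.2121 0.183 ] fix tilt 0.007 -0.037 yaw(y) 136.15 F [ 1.2 -0.3 -3.9] T [-0.06 -0.36  0.03] gap 0.0431 qd [ 0.707  0.277  0.341 -0.028 -0.09  -0.692]
```

Emit:
jog_arm(increments=[[[0.5,3,1.2,0.007,-0.037,0.015,1],[0.5,3,1.2,0,-0.01,0,1],[0.3,2,0.8,0,0,0,1],[0.2,1,0.4,0,0,0,1],[0,0,0,0,0,0,1],[0,0,0,0,0,0,1],[0,0,0,0,0,0,1]]])

```text
t: 6.97
position: [0.5593, 0.3118, 0.2034]
orientation: [-0.288, 0.652, 0.282, 0.643]
contact_force: [-0.3, 0.0, -4.2]
finger_gap: 0.043
```

```bash
python3 st.py
python3 - <<'E'
from h import *
s=robot.read_state();C=cam('wrist',s)
im=robot.snapshot('wrist')
im=im[:,:,::-1].copy();cv2.imwrite('pics/w5.png',im)
print(proj(C,[[.485,.2346,.082],[.487,.232,.0]]))
E
```

```text
t 6.97 p [0.5593 0.3118 0.2034] fix tilt 0.013 -0.008 yaw(y) 137.49 F [-0.3  0.  -4.2] T [-0.01 -0.07 -0.04] gap 0.043 qd [-0.005  0.013 -0.024 -0.007  0.003  0.004]
[[253.78225689  45.92236952]
 [250.00756573  56.36586456]]
```

View pics/w5.png

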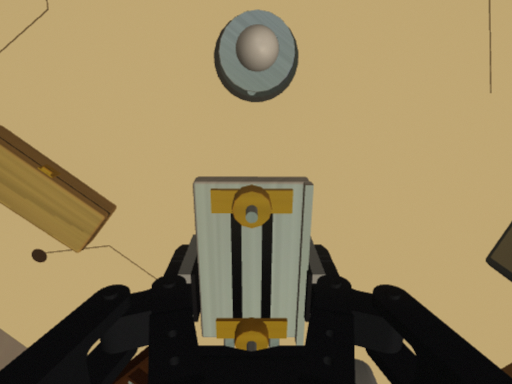

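Run:
```python
from h import *
im=cv2.imread('pics/w5.png')
g=im[5:110,205:310];g=cv2.resize(g,None,fx=5,fy=5,interpolation=cv2.INTER_CUBIC)
n=im[165:270,200:305];n=cv2.resize(n,None,fx=5,fy=5,interpolation=cv2.INTER_CUBIC)
cv2.imwrite('pics/w5c.png',np.clip(np.hstack([g,n])[:,:800]*1.7,0,255).astype('uint8'))
```

```text
(no output)
```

View pics/w5c.png

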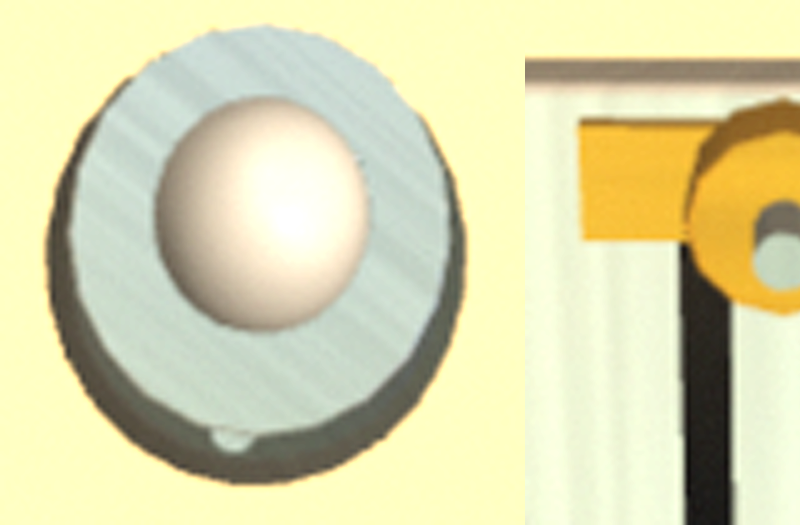

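Run:
```python
from h import *
s={'position':np.array([0.5593,.3118,.2034]),'orientation':np.array([-.288,.652,.282,.643])}
c=robot.calibration('wrist');T=c['tool_from_camera'];f=192/np.tan(np.radians(c['vertical_fov'])/2)
Ct=(f,c['cx'],c['cy'],T[:3,:3],T[:3,3])
def onx(u,v,x):
    o,d=ray(Ct,u,v);return o+d*(x-o[0])/d[0]
print('nut',onx(251.2,209,-.0354),'bolt',onx(251.2,217,-.0354),onx(251.2,217,-.041))
o,d=ray(Ct,257.0,47.8); cosang=-(d@T[:3,2]); print(cosang)
M=R.from_quat(s['orientation']).as_matrix()
for dep in(.228,.232,.236):
    P=o+d*dep/cosang; print(dep,P.round(4),(M@P+s['position']).round(4))
for z in (.078,.082,.086):
    ow,dw=s['position']+M@o,M@d; W=ow+dw*(z-ow[2])/dw[2]; print(z,W.round(4),(M.T@(W-s['position'])).round(4))
```

```text
nut [-0.0354      0.00087757 -0.04016713] bolt [-0.0354      0.00087732 -0.0373737 ] [-0.041       0.00087031 -0.0398151 ]
0.9140995407681678
0.228 [ 0.119   0.0053 -0.1036] [0.4845 0.2375 0.086 ]
0.232 [ 0.1233  0.0054 -0.104 ] [0.4841 0.2371 0.0816]
0.236 [ 0.1277  0.0055 -0.1045] [0.4837 0.2368 0.0773]
0.078 [0.4837 0.2369 0.078 ] [ 0.127   0.0054 -0.1044]
0.082 [0.4841 0.2372 0.082 ] [ 0.123   0.0054 -0.104 ]
0.086 [0.4845 0.2375 0.086 ] [ 0.119   0.0053 -0.1036]
```

Emit:
jog_arm(increments=[[[-1.5,-1.5,0,0.013,-0.008,-0.008,1],[-2,-2,0,0,0,0,1],[-2,-2,-1,0,0,0,1],[-1.5,-1.5,-1,0,0,0,1],[-0.3,-0.3,-1,0,0,0,1],[0,0,-0.5,0,0,0,1],[0,0,0,0,0,0,1],[0,0,0,0,0,0,1]]])

```text
t: 7.68
position: [0.4818, 0.225, 0.1633]
orientation: [-0.279, 0.652, 0.278, 0.648]
contact_force: [0.8, 0.5, -3.8]
finger_gap: 0.0431
```

```bash
python3 st.py
```

```text
t 7.68 p [0.4818 0.225  0.1633] fix tilt 0.004 -0.005 yaw(y) 136.36 F [ 0.8  0.5 -3.8] T [ 0.06 -0.06  0.02] gap 0.0431 qd [-0.012  0.002 -0.003  0.001  0.003  0.001]
```

Emit:
jog_arm(increments=[[[0.25,0.9,0,0.005,-0.006,0.012,1],[0.1,0.5,-0.2,0,0,0,1],[0,0,-0.2,0,0,0,1],[0,0,0,0,0,0,1],[0,0,0,0,0,0,1]]])

```text
t: 8.1
position: [0.4885, 0.2422, 0.1601]
orientation: [-0.282, 0.646, 0.283, 0.65]
contact_force: [0.1, -0.5, -4.2]
finger_gap: 0.0431
```

```bash
python3 st.py
```

```text
t 8.1 p [0.4885 0.2422 0.1601] fix tilt -0.003 0.004 yaw(y) 137.09 F [ 0.1 -0.5 -4.2] T [-0.03  0.   -0.07] gap 0.0431 qd [ 0.004  0.013  0.007 -0.     0.002  0.001]
```

Emit:
jog_arm(increments=[[[-0.3,-0.4,0,-0.003,0.004,0,1],[0,0,0,0,0,0,1],[0,0,0,0,0,0,1],[0,0,0,0,0,0,1]]])

```text
t: 8.43
position: [0.4851, 0.238, 0.1598]
orientation: [-0.283, 0.649, 0.282, 0.648]
contact_force: [0.1, 1.0, -3.7]
finger_gap: 0.0432
```

```bash
python3 st.py
```

```text
t 8.43 p [0.4851 0.238  0.1598] fix tilt 0.001 -0.001 yaw(y) 137.12 F [ 0.1  1.  -3.7] T [-0.02  0.   -0.05] gap 0.0432 qd [-0.001 -0.002  0.     0.003 -0.001 -0.001]
```

Run:
```python
from h import *
im=robot.snapshot('scene')[:,:,::-1].copy();cv2.imwrite('pics/s6.png',im)
crop(im,384,155,62,6,'s6c.png')
```

```text
s6c.png origin 322 93 x 6
```

View pics/s6c.png

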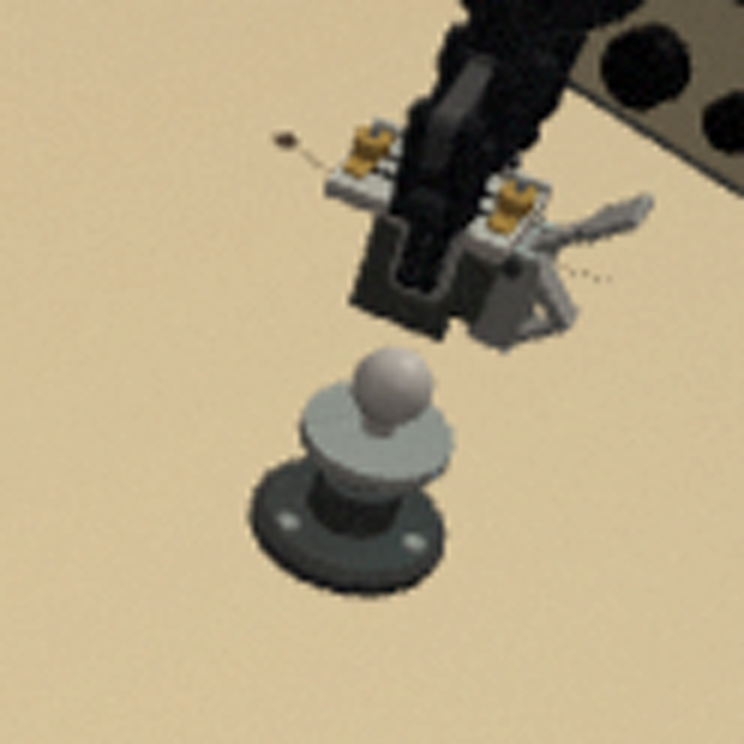

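Run:
```python
from h import *
S=cam('scene');p=lambda x,y:(322+x/6-.4,93+y/6-.4)
for z in(.191,):
  m1,m2=onz(S,*p(517,199),z),onz(S,*p(372,141),z);d=m1-m2
  print(np.linalg.norm(d),np.degrees(np.arctan2(d[1],d[0])),'axis',m2+d*39/58)
b=onz(S,*p(393,386),.082);print(b)
# underside corner front/near: local (24?, -22) etc
yaw=np.radians(47.1);X=np.array([np.cos(yaw),np.sin(yaw),0]);Y=np.array([-X[1],X[0],0]);
for ax in ([.4851,.238],[.488,.235]):
  c=np.r_[ax,.127]
  print((proj(S,[c-X*.024-Y*.022,c+X*.024-Y*.022,c+Y*.022+X*.024, c+X*.019+[0,0,.066],c-X*.039+[0,0,.066]])-[322,93])*6)
```

```text
0.05795294963690793 45.74167047669259 axis [0.49319117 0.23220186 0.191     ]
[0.48507124 0.23400555 0.082     ]
[[348.94387526 301.31820273]
 [465.16150645 349.42366333]
 [508.38182241 291.94400357]
 [523.39365983 177.66051948]
 [377.30076944 122.06008737]]
[[344.00370915 306.46766774]
 [460.39805469 354.79331441]
 [503.84078304 297.04254459]
 [518.60626745 182.79465928]
 [372.28036009 126.93213012]]
```

Run:
```python
from h import *
S=cam('scene');im=cv2.imread('pics/s6.png');k=12
x0,y0=370,105;g=cv2.resize(im[y0:y0+50,x0:x0+65],None,fx=k,fy=k,interpolation=cv2.INTER_CUBIC);g=np.clip(g*1.8,0,255).astype('uint8')
yaw=np.radians(47.1);X=np.array([np.cos(yaw),np.sin(yaw),0]);Y=np.array([-X[1],X[0],0]);Z=np.array([0,0,1])
c=np.array([.4851,.238,.1272])
def q(P): return tuple(int(v) for v in (proj(S,P)[0]-[x0,y0]+.5)*k)
for a,b,col in [((-.024,-.022,0),(.024,-.022,0),(0,0,255)),((-.024,-.022,0),(-.024,-.022,.043),(0,0,255)),((.019,0,.051),(.019,0,.068),(255,0,0)),((-.039,0,.051),(-.039,0,.068),(255,0,0)),((-.046,-.02,.051),(.026,-.02,.051),(0,255,0))]:
    f=lambda v:q(c+X*v[0]+Y*v[1]+Z*v[2]); cv2.line(g,f(a),f(b),col,1)
cv2.imwrite('pics/s6d.png',g)
```

```text
(no output)
```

View pics/s6d.png

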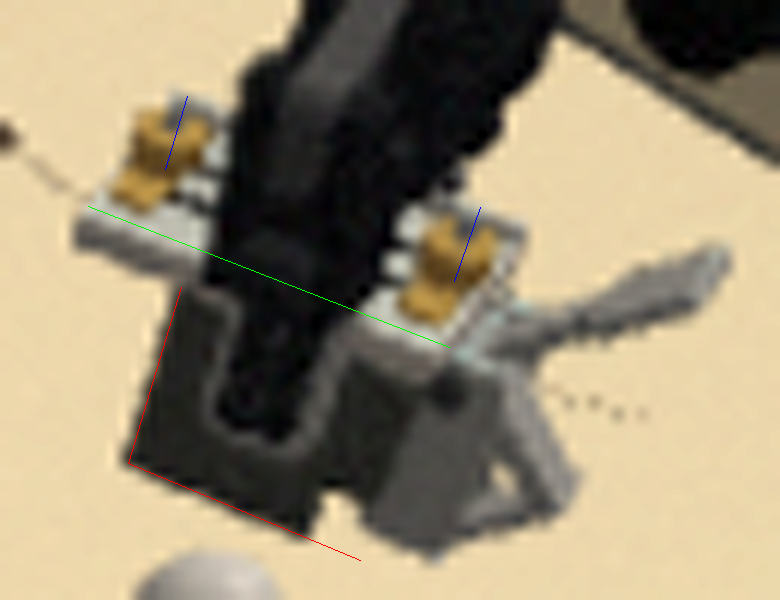

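Emit:
jog_arm(increments=[[[0,0,-0.7,0,0,0,1],[0,0,-0.7,0,0,0,1],[0,0,-0.6,0,0,0,1],[0,0,-0.3,0,0,0,1],[0,0,0,0,0,0,1],[0,0,0,0,0,0,1]]])

```text
t: 8.98
position: [0.4848, 0.2376, 0.1339]
orientation: [-0.283, 0.649, 0.282, 0.648]
contact_force: [-0.3, -0.5, -3.0]
finger_gap: 0.0436
```

```bash
python3 st.py
```

```text
t 8.98 p [0.4848 0.2376 0.1339] fix tilt 0.001 -0.001 yaw(y) 137.1 F [-0.3 -0.5 -3. ] T [-0.07  0.02 -0.01] gap 0.0436 qd [ 0.002  0.011 -0.008 -0.002  0.006  0.001]
```

Emit:
jog_arm(increments=[[[-0.05,-0.05,-0.4,0,0,0,1],[0,0,-0.4,0,0,0,1],[0,0,-0.3,0,0,0,1],[0,0,0,0,0,0,1]]])

```text
t: 9.32
position: [0.4844, 0.2371, 0.1219]
orientation: [-0.283, 0.649, 0.282, 0.648]
contact_force: [0.2, -1.1, -5.6]
finger_gap: 0.0431
```

```bash
python3 st.py
```

```text
t 9.32 p [0.4844 0.2371 0.1219] fix tilt 0.001 -0.001 yaw(y) 137.1 F [ 0.2 -1.1 -5.6] T [-0.07 -0.04  0.07] gap 0.0431 qd [-0.001 -0.001  0.003  0.004 -0.003 -0.001]
```

Emit:
jog_arm(increments=[[[0,0,-0.4,0,0,0,1],[0,0,-0.4,0,0,0,1],[0,0,-0.2,0,0,0,1],[0,0,0,0,0,0,1]]])

```text
t: 9.65
position: [0.4846, 0.2373, 0.1109]
orientation: [-0.283, 0.649, 0.282, 0.648]
contact_force: [-0.0, 0.5, -4.4]
finger_gap: 0.0435
```

```bash
python3 st.py
```

```text
t 9.65 p [0.4846 0.2373 0.1109] fix tilt 0.001 -0.001 yaw(y) 137.11 F [-0.   0.5 -4.4] T [-0.05  0.06  0.08] gap 0.0435 qd [ 0.     0.001 -0.    -0.001  0.001  0.001]
```

Emit:
jog_arm(increments=[[[0,0,-0.2,0,0,0,1],[0,0,-0.2,0,0,0,1],[0,0,-0.2,0,0,0,1]]])

```text
t: 9.9
position: [0.4848, 0.2372, 0.1048]
orientation: [-0.283, 0.648, 0.282, 0.648]
contact_force: [0.2, -2.7, -2.0]
finger_gap: 0.0431
```

Emit:
jog_arm(increments=[[[0,0,-0.2,0,0,0,1]]])

```text
t: 9.98
position: [0.4849, 0.2367, 0.1029]
orientation: [-0.283, 0.649, 0.282, 0.648]
contact_force: [1.2, -4.0, -0.0]
finger_gap: 0.0432
```

Emit:
jog_arm(increments=[[[0,0,-0.2,0,0,0,1]]])

```text
t: 10.07
position: [0.4851, 0.2364, 0.1011]
orientation: [-0.284, 0.648, 0.282, 0.648]
contact_force: [-2.8, -1.4, 5.8]
finger_gap: 0.0429
```

Emit:
jog_arm(increments=[[[0,0,-0.2,0,0,0,1]]])

```text
t: 10.15
position: [0.4851, 0.2363, 0.0996]
orientation: [-0.284, 0.648, 0.282, 0.648]
contact_force: [-5.9, -1.4, 6.2]
finger_gap: 0.0432
```

Emit:
jog_arm(increments=[[[0,0,-0.2,0,0,0,1]]])

```text
t: 10.23
position: [0.4851, 0.2364, 0.0982]
orientation: [-0.284, 0.648, 0.282, 0.648]
contact_force: [-3.5, -1.8, 4.8]
finger_gap: 0.0429
```

Emit:
jog_arm(increments=[[[-0.04,0,-0.2,0,0,0,1]]])

```text
t: 10.32
position: [0.4849, 0.2364, 0.0967]
orientation: [-0.284, 0.648, 0.282, 0.648]
contact_force: [1.4, -3.5, 1.7]
finger_gap: 0.0433
```

Emit:
jog_arm(increments=[[[-0.04,0,-0.2,0,0,0,1]]])

```text
t: 10.4
position: [0.4848, 0.2364, 0.0949]
orientation: [-0.284, 0.648, 0.282, 0.648]
contact_force: [0.9, -2.7, -2.0]
finger_gap: 0.0432
```

Emit:
jog_arm(increments=[[[0,0,-0.2,0,0,0,1]]])

```text
t: 10.48
position: [0.4849, 0.2363, 0.0928]
orientation: [-0.284, 0.648, 0.282, 0.648]
contact_force: [-6.3, -2.2, 20.1]
finger_gap: 0.0433
```

Emit:
jog_arm(increments=[[[0,0,0,0,0,0,1],[0,0,0,0,0,0,1],[0,0,0,0,0,0,1],[0,0,0,0,0,0,1]]])

```text
t: 10.82
position: [0.4849, 0.2364, 0.093]
orientation: [-0.284, 0.647, 0.282, 0.649]
contact_force: [-1.2, -2.9, 2.1]
finger_gap: 0.043
```

```bash
python3 st.py
```

```text
t 10.82 p [0.4849 0.2364 0.093 ] fix tilt 0.002 0.002 yaw(y) 137.19 F [-1.2 -2.9  2.1] T [-0.97  0.38 -0.01] gap 0.043 qd [ 0.001 -0.001 -0.001  0.001 -0.    -0.   ]
```

Emit:
jog_arm(increments=[[[0,0,0,0,0,0,0.7],[0,0,0,0,0,0,0.3],[0,0,0,0,0,0,0],[0,0,0,0,0,0,0],[0,0,0,0,0,0,0],[0,0,0,0,0,0,0]]])

```text
t: 11.32
position: [0.4862, 0.2387, 0.0931]
orientation: [-0.283, 0.646, 0.283, 0.65]
contact_force: [0.3, -0.1, 0.5]
finger_gap: 0.0854
```

```bash
python3 st.py
```

```text
t 11.32 p [0.4862 0.2387 0.0931] fix tilt -0.002 0.005 yaw(y) 137.21 F [ 0.3 -0.1  0.5] T [-0.04  0.08 -0.  ] gap 0.0854 qd [ 0.002  0.002  0.004 -0.001  0.005  0.   ]
```

Emit:
jog_arm(increments=[[[0,0,1,0,0,0,0],[0,0,2,0,0,0,0],[0,0,3,0,0,0,0],[0,0,3,0,0,0,0],[0,0,2.5,0,0,0,0],[0,0,1,0,0,0,0],[0,0,0,0,0,0,0],[0,0,0,0,0,0,0]]])

```text
t: 11.98
position: [0.4854, 0.2378, 0.2281]
orientation: [-0.283, 0.645, 0.283, 0.65]
contact_force: [1.0, -1.2, -1.0]
finger_gap: 0.0853
```

```bash
python3 st.py
python3 - <<'E'
from h import *
s=robot.read_state();C=cam('wrist',s)
w=robot.snapshot('wrist')[:,:,::-1].copy();cv2.imwrite('pics/w7.png',w)
im=robot.snapshot('scene')[:,:,::-1].copy();cv2.imwrite('pics/s7.png',im)
crop(im,386,165,45,6,'s7c.png')
E
```

```text
t 11.98 p [0.4854 0.2378 0.2281] fix tilt -0.002 0.006 yaw(y) 137.24 F [ 1.  -1.2 -1. ] T [-0.    0.02  0.04] gap 0.0853 qd [ 0.    -0.022  0.018 -0.001 -0.013  0.002]
s7c.png origin 341 120 x 6
```

View pics/w7.png

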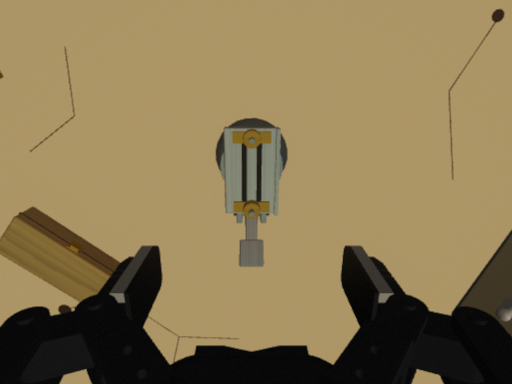

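View pics/s7c.png

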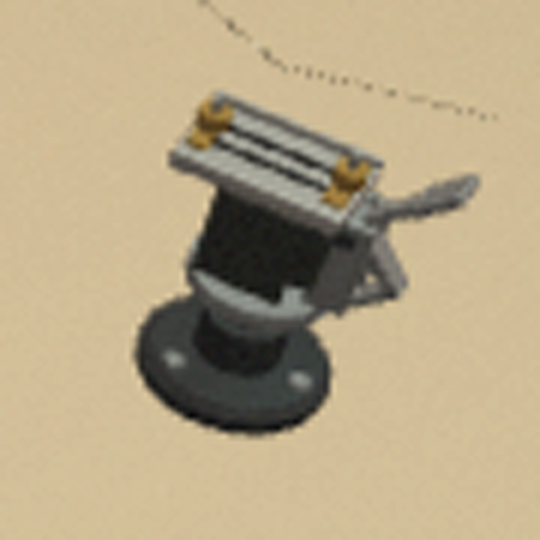

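Emit:
jog_arm(increments=[[[1.2,1.2,0,-0.002,0.005,0,1],[1.2,1.3,-0.5,0,0,0,1],[1.0,1.2,-1.5,0,0,0,1],[0.5,0.5,-1.5,0,0,0,1],[0,0,-1,0,0,0,1],[0,0,0,0,0,0,1],[0,0,0,0,0,0,1],[0,0,0,0,0,0,1]]])

```text
t: 12.75
position: [0.5213, 0.2772, 0.1715]
orientation: [-0.285, 0.653, 0.281, 0.643]
contact_force: [0.2, -0.9, 0.6]
finger_gap: 0.0003
```

```bash
python3 st.py
```

```text
t 12.75 p [0.5213 0.2772 0.1715] fix tilt 0.011 -0.011 yaw(y) 137.18 F [ 0.2 -0.9  0.6] T [-0.02  0.03  0.01] gap 0.0003 qd [ 0.    -0.001 -0.006  0.002 -0.004 -0.   ]
```

Emit:
jog_arm(increments=[[[0.35,0.3,-0.3,0.011,-0.011,0,1],[0.1,0.05,-0.4,0,0,0,1],[0,0,-0.4,0,0,0,1],[0,0,0,0,0,0,1],[0,0,0,0,0,0,1]]])

```text
t: 13.17
position: [0.5262, 0.2807, 0.1622]
orientation: [-0.282, 0.646, 0.284, 0.65]
contact_force: [0.1, 0.5, 0.7]
finger_gap: -0.0
```

```bash
python3 st.py
python3 - <<'E'
from h import *
w=robot.snapshot('wrist')[:,:,::-1].copy()
im=robot.snapshot('scene')[:,:,::-1].copy()
cv2.imwrite('pics/c8.png',np.hstack([cv2.resize(w[130:384,130:380],(390,396)),cv2.resize(im[100:210,340:450],(396,396),interpolation=cv2.INTER_CUBIC)]))
E
```

```text
t 13.17 p [0.5262 0.2807 0.1622] fix tilt -0.004 0.004 yaw(y) 137.17 F [0.1 0.5 0.7] T [-0.02  0.04 -0.02] gap -0.0 qd [-0.002 -0.003 -0.008 -0.003  0.007  0.   ]
```

View pics/c8.png

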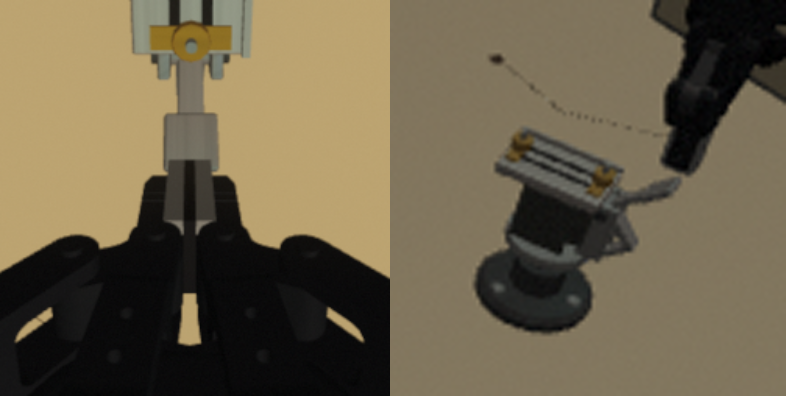

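Emit:
jog_arm(increments=[[[0,0,-0.3,-0.003,0.003,0,1],[0,0,-0.3,0,0,0,1],[0,0,-0.3,0,0,0,1],[0,0,-0.3,0,0,0,1]]])

```text
t: 13.6
position: [0.5267, 0.2812, 0.1504]
orientation: [-0.283, 0.647, 0.283, 0.649]
contact_force: [1.1, -1.0, 0.1]
finger_gap: 0.0001
```

Emit:
jog_arm(increments=[[[0,0,-0.3,0,0,0,1],[0,0,-0.3,0,0,0,1]]])

```text
t: 13.77
position: [0.5275, 0.2819, 0.1443]
orientation: [-0.283, 0.646, 0.284, 0.65]
contact_force: [2.8, 2.9, 6.5]
finger_gap: -0.0001
```

Emit:
jog_arm(increments=[[[0,0,-0.3,0,0,0,1],[0,0,-0.3,0,0,0,1]]])

```text
t: 13.93
position: [0.5302, 0.2841, 0.1399]
orientation: [-0.283, 0.644, 0.285, 0.652]
contact_force: [1.6, 2.0, 5.1]
finger_gap: -0.0001
```

Emit:
jog_arm(increments=[[[-0.15,-0.15,-0.3,0,0.006,0,1],[-0.1,-0.1,-0.3,0,0,0,1]]])

```text
t: 14.1
position: [0.5317, 0.2851, 0.1367]
orientation: [-0.282, 0.641, 0.287, 0.653]
contact_force: [1.0, 2.4, 7.2]
finger_gap: -0.0002
```

Emit:
jog_arm(increments=[[[-0.1,-0.1,-0.3,0,0.002,0,1],[-0.1,-0.1,-0.3,0,0,0,1]]])

```text
t: 14.27
position: [0.533, 0.2862, 0.1333]
orientation: [-0.281, 0.639, 0.289, 0.656]
contact_force: [1.6, 2.3, 5.0]
finger_gap: -0.0002
```

Emit:
jog_arm(increments=[[[-0.05,-0.05,-0.3,0,0.002,0,1],[-0.05,-0.05,-0.3,0,0,0,1]]])

```text
t: 14.43
position: [0.5341, 0.2874, 0.1291]
orientation: [-0.28, 0.637, 0.29, 0.657]
contact_force: [1.5, 1.9, 3.8]
finger_gap: -0.0001
```

```bash
python3 st.py
```

```text
t 14.43 p [0.5341 0.2874 0.1291] fix tilt -0.024 0.021 yaw(y) 137.58 F [1.5 1.9 3.8] T [ 0.77 -0.56  0.02] gap -0.0001 qd [ 0.003  0.021 -0.051  0.008  0.103 -0.004]
```

Emit:
jog_arm(increments=[[[-0.3,-0.3,-0.2,-0.024,0.021,0,1],[-0.3,-0.3,-0.3,-0.01,0.01,0,1]]])

```text
t: 14.6
position: [0.529, 0.2821, 0.1247]
orientation: [-0.287, 0.651, 0.284, 0.643]
contact_force: [3.3, 1.4, 3.3]
finger_gap: -0.0002
```

```bash
python3 st.py
```

```text
t 14.6 p [0.529  0.2821 0.1247] fix tilt 0.009 -0.008 yaw(y) 137.61 F [3.3 1.4 3.3] T [ 0.42 -0.44  0.02] gap -0.0002 qd [-0.002  0.037 -0.044 -0.015 -0.056  0.01 ]
```

Emit:
jog_arm(increments=[[[0,0,-0.3,0.004,-0.004,0,1],[0,0,-0.3,0,0,0,1]]])

```text
t: 14.77
position: [0.529, 0.2821, 0.118]
orientation: [-0.286, 0.649, 0.285, 0.645]
contact_force: [1.6, 0.8, 4.0]
finger_gap: -0.0001
```

Emit:
jog_arm(increments=[[[0,0,-0.3,0,0,0,1]]])

```text
t: 14.85
position: [0.5292, 0.2823, 0.1147]
orientation: [-0.286, 0.648, 0.285, 0.645]
contact_force: [2.1, 2.2, 3.9]
finger_gap: -0.0
```

Emit:
jog_arm(increments=[[[0,0,-0.3,0,0,0,1]]])

```text
t: 14.93
position: [0.5296, 0.2825, 0.1117]
orientation: [-0.286, 0.648, 0.285, 0.646]
contact_force: [2.7, 2.7, 13.9]
finger_gap: 0.0001
```

```bash
python3 st.py
```

```text
t 14.93 p [0.5296 0.2825 0.1117] fix tilt 0.003 -0.002 yaw(y) 137.63 F [ 2.7  2.7 13.9] T [ 1.09 -0.71 -0.03] gap 0.0001 qd [ 0.001  0.03  -0.024  0.015  0.103  0.   ]
```

Emit:
jog_arm(increments=[[[0,0,-0.1,0,0,0,1]]])

```text
t: 15.02
position: [0.5304, 0.2831, 0.1111]
orientation: [-0.286, 0.647, 0.285, 0.647]
contact_force: [0.7, 1.6, 9.1]
finger_gap: 0.0
```

```bash
python3 st.py
python3 - <<'E'
from h import *
im=robot.snapshot('scene')[:,:,::-1].copy();cv2.imwrite('pics/s9.png',im)
crop(im,392,165,50,7,'s9c.png')
E
```

```text
t 15.02 p [0.5304 0.2831 0.1111] fix tilt 0.001 0.0 yaw(y) 137.66 F [0.7 1.6 9.1] T [ 0.67 -0.3  -0.01] gap 0.0 qd [-0.002  0.006 -0.009  0.006  0.034 -0.   ]
s9c.png origin 342 115 x 7
```

View pics/s9c.png

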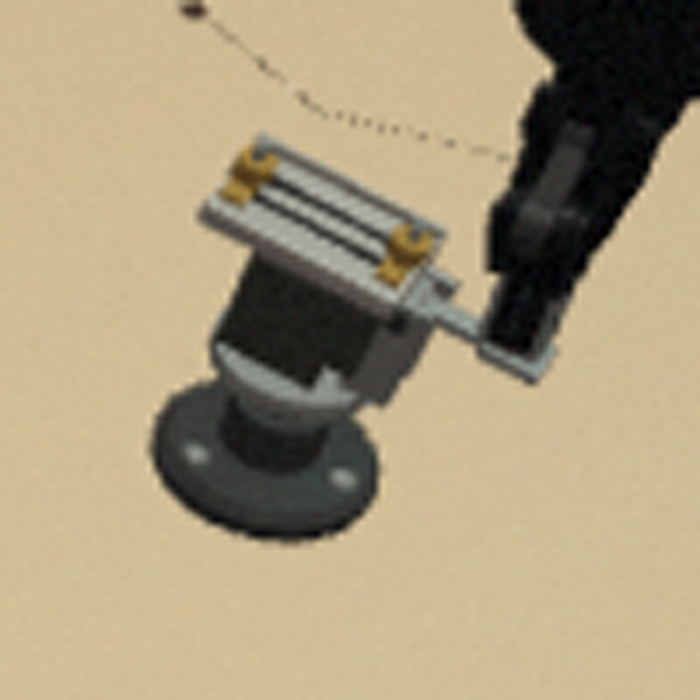

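Emit:
jog_arm(increments=[[[0,0,-0.2,0,0,0,1]]])

```text
t: 15.15
position: [0.5311, 0.2836, 0.1101]
orientation: [-0.286, 0.646, 0.285, 0.647]
contact_force: [-2.3, 0.4, 17.9]
finger_gap: -0.0001
```

Emit:
jog_arm(increments=[[[0,0,-0.2,0,0,0,1]]])

```text
t: 15.23
position: [0.5316, 0.2837, 0.1095]
orientation: [-0.287, 0.645, 0.286, 0.648]
contact_force: [-5.5, -0.5, 20.7]
finger_gap: 0.0005
```

Emit:
jog_arm(increments=[[[0,0,-0.1,0,0,0,1],[0,0,-0.1,0,0,0,1]]])

```text
t: 15.4
position: [0.5316, 0.2835, 0.1098]
orientation: [-0.287, 0.645, 0.286, 0.648]
contact_force: [-4.0, 0.6, 13.5]
finger_gap: 0.0004
```

Firm stop at about 20 N, so I lift off and look.

Emit:
jog_arm(increments=[[[0,0,0.3,0,0,0,1],[0,0,0.6,0,0,0,1],[0,0,1.5,0,0,0,1],[0,0,2.5,0,0,0,1],[0,0,2.5,0,0,0,1],[1,1,2,0,0,0,1],[1,1,1,0,0,0,1],[0,0,0,0,0,0,1],[0,0,0,0,0,0,1],[0,0,0,0,0,0,1]]])

```text
t: 16.23
position: [0.5427, 0.2956, 0.2102]
orientation: [-0.287, 0.654, 0.283, 0.641]
contact_force: [0.3, 0.2, 0.5]
finger_gap: -0.0001
```

```bash
python3 st.py
python3 - <<'E'
from h import *
im=robot.snapshot('scene')[:,:,::-1].copy();cv2.imwrite('pics/s10.png',im)
t=robot.snapshot('top')[:,:,::-1].copy();w=robot.snapshot('wrist')[:,:,::-1].copy()
S=cam('scene');k=9;x0,y0=355,120
g=cv2.resize(im[y0:y0+62,x0:x0+86],None,fx=k,fy=k,interpolation=cv2.INTER_CUBIC);g=np.clip(g*1.6,0,255).astype('uint8')
cv2.imwrite('pics/s10c.png',g);cv2.imwrite('pics/w10.png',w);cv2.imwrite('pics/t10.png',t)
E
```

```text
t 16.23 p [0.5427 0.2956 0.2102] fix tilt 0.013 -0.014 yaw(y) 137.52 F [0.3 0.2 0.5] T [ 0.09 -0.04 -0.02] gap -0.0001 qd [-0.002  0.004 -0.027 -0.012  0.001  0.001]
```

View pics/s10c.png

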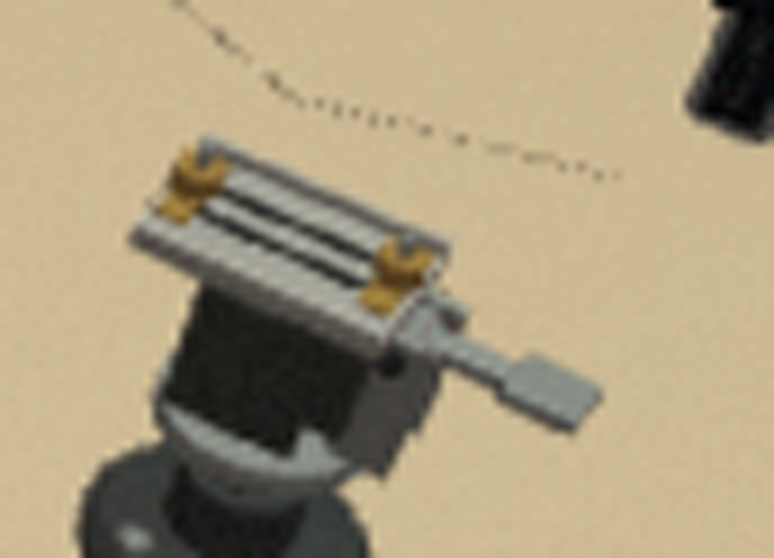

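View pics/w10.png

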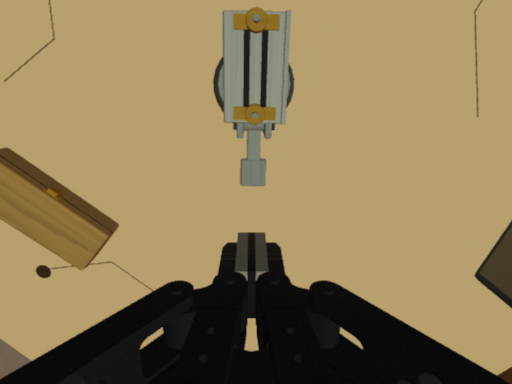

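View pics/t10.png

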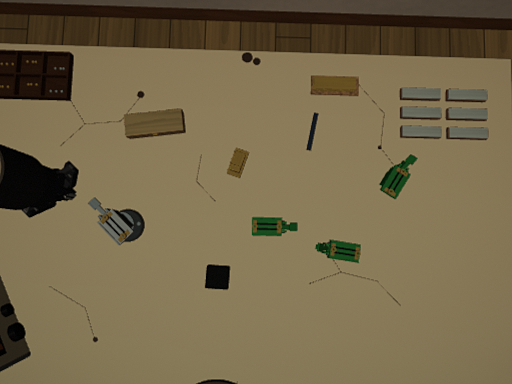

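Run:
```python
from h import *
S=cam('scene');yaw=np.radians(47.3)
for lean in(3,4,5):
 Rh=R.from_euler('z',yaw)*R.from_euler('y',np.radians(lean))
 B=np.array([.4847,.2346,.082]); P=lambda v:B+Rh.apply(np.array(v)-[0,0,.021])
 for th in(0,.1,.2):
  def L(r,y,h=.003): return P([.028+r*np.cos(th)-h*np.sin(th),y,.039+r*np.sin(th)+h*np.cos(th)])
  pts=proj(S,[P([-.046,-.022,.051]),P([.026,-.022,.051]),L(.038,0),L(.027,-.01),L(.049,-.01),L(.049,.01),L(.027,.01)])
  q=(pts-[355,120]+.5)*9; print(lean,th,q.round(0).astype(int).tolist(), 'padc-bedcorner',(q[2]-q[1]).round(1))
```

```text
3 0 [[136, 221], [388, 339], [554, 387], [500, 389], [580, 427], [608, 385], [528, 348]] padc-bedcorner [165.3  48. ]
3 0.1 [[136, 221], [388, 339], [557, 376], [501, 381], [585, 412], [612, 371], [530, 340]] padc-bedcorner [168.6  36.6]
3 0.2 [[136, 221], [388, 339], [559, 364], [502, 372], [588, 397], [615, 356], [531, 332]] padc-bedcorner [170.4  24.8]
4 0 [[138, 220], [390, 341], [553, 391], [500, 392], [580, 431], [607, 390], [528, 352]] padc-bedcorner [163.7  49.6]
4 0.1 [[138, 220], [390, 341], [557, 380], [502, 384], [585, 417], [612, 375], [530, 344]] padc-bedcorner [167.3  38.4]
4 0.2 [[138, 220], [390, 341], [559, 368], [503, 376], [588, 401], [615, 360], [531, 335]] padc-bedcorner [169.4  26.6]
5 0 [[141, 218], [391, 344], [553, 395], [500, 396], [579, 435], [606, 394], [528, 355]] padc-bedcorner [162.1  51.2]
5 0.1 [[141, 218], [391, 344], [557, 384], [502, 387], [584, 421], [612, 380], [530, 347]] padc-bedcorner [165.9  40.1]
5 0.2 [[141, 218], [391, 344], [559, 372], [503, 379], [588, 406], [615, 365], [531, 339]] padc-bedcorner [168.3  28.4]
```

```bash
python3 -c "
from workcell import robot
print(robot.finish_job())"
```

```text
the job is handed in; nothing more can be done
None
```

I seated the holder on the ball, latched its lever fully down, let go, and handed the job in at about 16.4 s. `finish_job` reports no verdict, so what follows is only from my own checks.

- **Seating:** The keepers touched at TCP z of about 0.104 m and slipped near 0.097 m. The roof met the ball at 0.093 m, which fits the 11 mm and 4 mm given. The highest push I read there was about 24 N, counting the holder's weight, against the 35 N limit. The lever was still up, and the holder stayed upright after I let go.
- **Latching:** I pressed the pad down with the shut fingertips at 3 to 7 N and felt a firm stop. The highest reading was about 21 N, against the 25 N limit. The wrist force is only read at the end of each move, so short peaks in between would not show.
- **Final pictures:** The pad corners matched the model with the lever at its stop to within about 1 px, and did not match it 0.1 rad short. The holder is centred on the mount and leans about 4° towards the lever, which is allowed. The anvil, sanding block, shim, case and green look-alikes look unmoved, and the arm is clear of everything.
- **What disagreed:** The wrist camera and the fixed cameras differed by 2 to 3 mm. I lined up with the wrist camera, and the ball entered the socket without touching the sides. The fingers drifted about 9 mm outwards while pressing the lever, so I moved them back before the stop.

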